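Test the bench emergency stop

ROBOT

A 7-joint arm with a two-finger parallel gripper is mounted at the origin on the work surface. World frame = base frame: x ahead of the robot, y to its left, z up, the work surface at z = 0. Lengths are in m, angles in rad, forces in N, time in s.
With the tool pointing down it reaches from about 0.425 to 0.875 m from the base axis. Payload 4.7 kg.
Tool frame: the origin (TCP) lies midway between the tips of the shut fingers; the grasp point (between the pads) lies ctrl.grasp_offset behind it (ctrl.grasp_offset is the distance from the TCP to the grasp point, in m); z points along the fingers, y is the line along which they close (so a half turn about z gives the same grasp; the last joint's range is limited). The gripper opens to 87 mm and grips with 3 to 60 N. Pads are 19 mm wide; open, the fingers measure 117 mm over their backs; the gripper's body (75 mm by 190 mm) begins 51 mm behind the grasp point.
Start: joints at [1.125, 0.321, -0.07, 1.45, 0.023, 1.371, -0.057], TCP at [0.288, -0.583, 0.223] pointing down, gripper open.
Joint ranges: [-2.86, 2.86], [-0.3, 2.09], [-1.38, 1.24], [0.06, 2.45], [-1.56, 4.7], [0.09, 2.05], [-2.69, 2.69]. Speed limits (rad/s): [2.57, 2.57, 3.14, 3.14, 3.14, 3.14, 3.14].

INTERFACE

Orientations are given as a rotation vector (axis times angle).
In Python, from bench import ctrl gives the robot as it stands. The module is installed in compiled form; this text tells all that it offers.
- The arm moves only by the tool jog_arm, never from a script. Its argument "moves" is one flat list of numbers, 7 for each row, row after row: the shift along the tool's x, y, z in units of 30 cm (1.0 is 30 cm), then the turn, a rotation vector about the tool's x, y, z in units of 60 degrees (1.0 is 60 degrees), then the gripper's target within -1 to 1 (fully open at 1, half-way at 0, shut at -1). In form: [x, y, z, wx, wy, wz, fingers, x, y, z, wx, wy, wz, fingers, ...]. A call has exactly 8 rows; each row is the pose to reach, as a shift and turn from the pose commanded when the call began, along the tool's axes at that moment; what a row does not reach only later rows make up. A row lasts 1/8 s, in which the tool goes at most 62.5 mm and 10.7 degrees, less where a joint would pass 70% of its speed; a pose out of reach is approached as far as the arm can. A call with a number of a shift or a turn outside -1 to 1 is refused whole. A call with a gripper value outside its range is refused whole. The fingers move at their own pace and stop on an object; "newtons" is the grip in N (left out, the last holds). Time passes only in rows, so rows that repeat a pose let the fingers close, or fill a call up. It gives the time, the measured TCP pose, the force, the opening and the grip force at its end, in the units of the state.
- ctrl.get_state(): the state, without advancing time (a new reading comes with each control period).
- ctrl.get_image(name): name is "side" or "top" or "wrist"; returns a dict with "pixels" (480x640x3 uint8, red, green, blue), "fx", "fy", "cx", "cy" (pixels), "xyz" and "rotation" of the camera in the world; the wrist camera has in their place "tool_from_camera" (4x4, takes a point from camera to tool coordinates, whose origin is the TCP and whose axes are the flange's). Camera axes: x right, y up, looking along -z (the intrinsics and any distortion apply to the point x, -y, -z); pixel columns grow to the right and rows downward; lengths in m; the calibration is good to about 2 mm. A picture is of the moment at which its call begins: read the wrist's pose just before it. There is no depth.
- ctrl.close_job(): hands the job in; it is judged then, once.
The state is a dict: "time": time; "joint_positions": joint angles; "qd": joint speeds; "joint_torque": joint torques, N m; "position": TCP position; "tool_rot": TCP orientation; "ft_force": force on the tool from outside, world axes, zero at the start; "torque": the same for the moment, N m; "grip_width": opening from 0.0 (shut) to 1.0 (fully open); "grip_force": force on a finger pad.
Only numpy, scipy, OpenCV 4.12 (cv2) and the standard library are available. Lean on these libraries where they do the work, as an engineer would, in place of code of your own. Each camera call takes 0.05 s, during which the arm holds its last target. There are 200 camera calls.

TASK

Before the class comes in, test the laboratory bench's emergency stop, the big mushroom-headed button: press it fully down so that it latches, then reset it by turning its head clockwise (seen from above) as far as it goes, so that it stands up again, and let go. Leave the small call button and the dial in the two like boxes alone.

Things in the scene. Friction and masses are not known exactly. Their poses are not given: they have to be found in the camera images.
- stop_top (a point): Centre of the emergency stop's domed top, on its upright turning axis. Round black mushroom head, 40 mm across, 25 mm tall, upright sides 9 to 22 mm below this point, white mark on top; under it a 24 mm stem, a 35 mm collar (top 62 mm above the bench) and a white box. Top is 103 mm above the bench when up; about 4 N pushes it down 6 mm to a hard stop (97 mm), where it stays latched.
- stop (a joint): Clockwise turn (from above) of the emergency stop's head, rad: 0 at the start, hard stop at 1.05 (60 degrees). Needs about 0.1 N m, stays where left. Once pressed down, turning screws the head up evenly, 6 mm over the full turn, so let the grip rise or slide with it. Its box stands at any of three places in a row across the bench; the boxes of the call button and dial have the others.
- call (a joint): Travel (m) of the call button, to be left alone: a flat black spring button 24 mm across, top about 70 mm above the bench, on its own box; 0 up, 0.006 pressed. All three boxes are white, 80 x 90 mm and 50 mm high, fixed to the bench at any small yaw, their centres 140 mm or more apart.
- dial (a joint): Turn (rad) of the dial, to be left alone: a black 40 mm disc with an upright grip bar 38 mm long and 14 mm wide, top about 94 mm above the bench, on its own white box; 0 at the start.
Mind the look-alikes: they are no part of the job. Leave any red look-alike of the part that bears stop_top alone. Leave any blue look-alike of the part that bears dial alone.

How it is judged:
By the outcome, as a careful person would: the job done as asked, in the order asked, and still so for the second after the job is handed in, with the robot touching nothing.
It also fails if it takes over 45 s, if anything falls off the work surface, if the arm or the gripper's body presses on something with over 40 N, if the wrist force passes 120 N, or if a joint passes its speed limit or range.

## Working session

There is one attempt and no reset: what is moved stays moved. The work goes in short steps, Python scripts to look and compute and a tool call to move; the robot and the scene stay as the last step left them, time stands still between calls to the robot, and variables do not carry over. Pictures are saved under pics/ and viewed, at most 10 in all, crops included, and the job is handed in when it is done.

Besides the shell and the picture viewer there is one more tool, called after "Emit:" as name(argument=value, ...) on one line, values as JSON. jog_arm: Moves the arm, as the interface text tells. Its arguments: {"type":"object","properties":{"moves":{"type":"array"},"newtons":{"type":"number"}},"required":["moves"]}

```bash
mkdir -p pics
python3 - <<'E'
from bench import ctrl
import cv2,numpy as np
s=ctrl.get_state()
for k in s: print(k,s[k])
print(ctrl.grasp_offset)
for n in("top","side"):
    d=ctrl.get_image(n); cv2.imwrite(f"pics/{n}0.png",d["pixels"][:,:,::-1])
    print(n,{k:np.round(v,4).tolist() for k,v in d.items() if k!="pixels"})
E
```

```text
time 0.0
joint_positions [ 1.12510126  0.32185974 -0.0700362   1.45168663  0.02257013  1.37075973
 -0.05688563]
qd [ 0.00016299 -0.00095936 -0.00033538 -0.00217158 -0.00200508  0.0009034
 -0.00090169]
joint_torque [ 7.86731380e-05 -4.91294825e+01 -4.04103007e-01 -3.12531710e+01
 -6.40001404e-02  4.37933556e-02  1.90544711e-04]
position [ 0.28814201 -0.58203321  0.22143141]
tool_rot [-3.05713141e+00 -7.15465615e-01  8.15168117e-04]
ft_force [ 0.9213163  -0.42180223 -0.01330194]
torque [ 0.04349733 -0.04512315 -0.00463786]
grip_force 0.0
grip_width 0.9998902136248036
0.0187
top {'fx': 468.1053, 'fy': 468.1053, 'cx': 324.0627, 'cy': 238.8605, 'xyz': [0.4302, -0.012, 0.9657], 'rotation': [0.0829, -0.0295, -1.5836]}
side {'fx': 504.8982, 'fy': 504.8982, 'cx': 329.3158, 'cy': 230.2996, 'xyz': [0.0924, 0.5481, 0.5998], 'rotation': [0.39, -1.1425, -2.3009]}
```

View pics/top0.png

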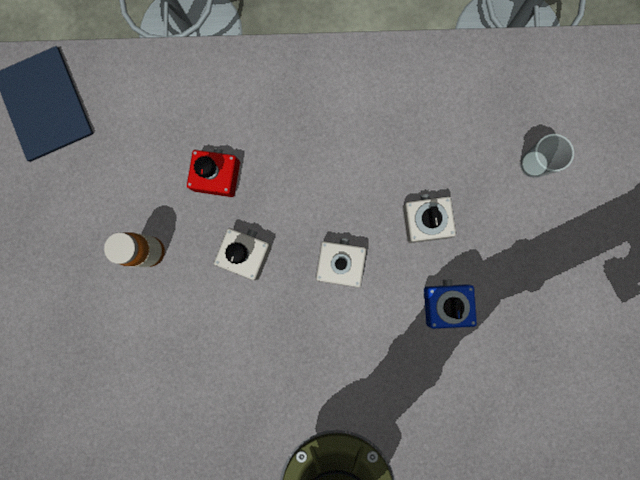

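View pics/side0.png

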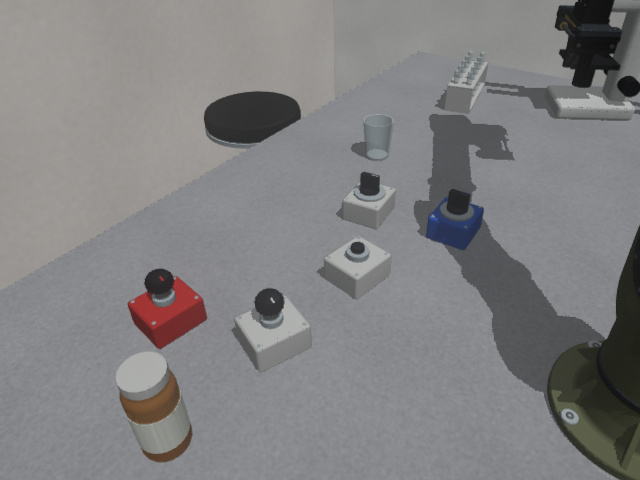

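The candidates for the stop, by top-view pixel, are:
- Black mushroom on the white box at (237,252), side view (269,302).
- Red-box look-alike at (206,167).
- Call button at (341,263).
- Dial at (432,217).
- Blue dial at (453,307).

The description picks (237,252). I'll measure it and check it in a close crop.

```bash
cat > h.py <<'E'
import numpy as np,cv2
from scipy.spatial.transform import Rotation as R
def ray(d,uv,T=None):
    v=np.array([(uv[0]-d["cx"])/d["fx"],-(uv[1]-d["cy"])/d["fy"],-1.])
    if T is None: return np.array(d["xyz"]),R.from_rotvec(d["rotation"]).apply(v)
    return T[:3,3],T[:3,:3]@v
def plane(o,v,z): return o+v*(z-o[2])/v[2]
def cross(o1,v1,o2,v2):
    a=np.linalg.lstsq(np.c_[v1,-v2],o2-o1,rcond=None)[0]
    p,q=o1+a[0]*v1,o2+a[1]*v2
    return (p+q)/2,np.linalg.norm(p-q)
def blob(img,c,r,lo,hi):
    """largest component with max channel in [lo,hi] within r of c"""
    g=img.max(2); m=((g>=lo)&(g<=hi)).astype(np.uint8); k=np.zeros_like(m); cv2.circle(k,c,r,1,-1); m*=k
    n,l,s,ce=cv2.connectedComponentsWithStats(m); i=1+s[1:,4].argmax(); return ce[i],s[i],l==i
E
python3 - <<'E'
from h import *; from bench import ctrl
t=ctrl.get_image("top"); s=ctrl.get_image("side")
ct,st,_=blob(t["pixels"],(237,252),20,0,50); cs,ss,_=blob(s["pixels"],(269,302),22,0,70)
print(ct,st,cs,ss)
o,v=ray(t,ct); o2,v2=ray(s,cs)
for z in(.088,.092): print(plane(o,v,z),plane(o2,v2,z))
print(cross(o,v,o2,v2))
g=t["pixels"]; w=((g.min(2)>150)).astype(np.uint8)
n,l,S,C=cv2.connectedComponentsWithStats(w)
for i in range(1,n):
    if S[i,4]>500 and S[i,1]>100:
        pts=np.argwhere(l==i)[:,::-1].astype(np.float32); r=cv2.minAreaRect(pts)
        b=np.array([plane(*ray(t,p),.05)[:2] for p in cv2.boxPoints(r)]); print(C[i],b.mean(0).round(3),np.linalg.norm(np.diff(b,axis=0),axis=1).round(3),np.degrees(np.arctan2(*(b[1]-b[0])[::-1])).round(1))
a=cv2.resize(g[200:290,170:300],None,fx=4,fy=4); c=cv2.resize(s["pixels"][260:380,210:330],None,fx=3,fy=3)
cv2.imwrite("pics/c1.png",np.hstack([a[:360,:420],c])[:,:,::-1])
E
```

```text
[236.55142857 252.41428571] [226 242  22  22 350] [268.67249603 302.75039746] [255 289  29  30 629]
[0.47005569 0.18311405 0.088     ] [0.46885327 0.18570749 0.088     ]
[0.46987401 0.18222475 0.092     ] [0.46591074 0.18853963 0.092     ]
(array([0.47039546, 0.18383753, 0.08554843]), np.float64(0.0005714183273314443))
[430.47572816 220.70697264] [ 0.532 -0.191] [0.087 0.076 0.087] -83.3
[241.00597015 257.16616915] [0.469 0.184] [0.076 0.086 0.076] -21.9
[118.55449591 247.84741144] [0.484 0.427] [0.06  0.061 0.06 ] 1.2
[340.51740947 264.72005571] [ 0.446 -0.013] [0.076 0.086 0.075] -9.7
```

View pics/c1.png

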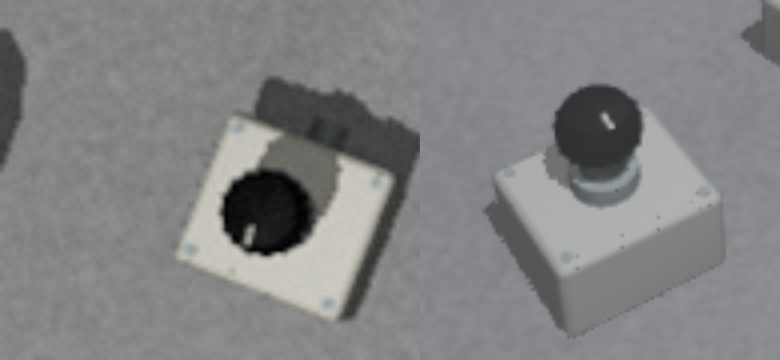

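The crop shows a black mushroom head with a white mark, on a stem and collar over a white box, so it is the stop. The two views cross at (0.470, 0.184), with a 0.6 mm gap. The box centre (0.469, 0.184) agrees. First transit leg, with the fingers shutting for the press.

Emit:
jog_arm(moves=[0.87,-0.47,0,0,0,-0.5,-1,0.87,-0.47,0,0,0,-0.5,-1,0.87,-0.47,0,0,0,-0.5,-1,0.87,-0.47,0,0,0,-0.5,-1,0.87,-0.47,0,0,0,-0.5,-1,0.87,-0.47,0,0,0,-0.5,-1,0.87,-0.47,0,0,0,-0.5,-1,0.87,-0.47,0,0,0,-0.5,-1], newtons=20)

```text
time: 1.2
position: [0.4585, -0.3421, 0.2223]
tool_rot: [2.772, 1.479, -0.001]
ft_force: [-0.7, -0.0, 0.2]
grip_width: 0.169
grip_force: 0.0
```

```bash
cat >> h.py <<'E'
def go(s,p,yaw_y=None):
    """print shift (30 cm units) and wz (60 deg units) to reach world p, closing axis at azimuth yaw_y deg"""
    r=R.from_rotvec(s["tool_rot"]); M=r.as_matrix(); print("pos",np.round(s["position"],4),"q",np.round(s["joint_positions"],2),"t",s["time"],"F",np.round(s["ft_force"],1))
    print("shift",(M.T@(np.array(p)-s["position"])/.3).round(3))
    az=np.degrees(np.arctan2(M[1,1],M[0,1])); print("closing az",az.round(1))
    y=np.radians(yaw_y if yaw_y is not None else az); Y=np.array([np.cos(y),np.sin(y),0]);Z=np.array([0,0,-1.])
    T=np.c_[np.cross(Y,Z),Y,Z]; print("turn",(np.degrees((r.inv()*R.from_matrix(T)).as_rotvec())/60).round(3))
E
python3 - <<'E'
from h import *; from bench import ctrl
go(ctrl.get_state(),(.5,.0,.22),0)
E
```

```text
pos [ 0.4585 -0.3421  0.2223] q [ 0.87  0.17 -0.31  1.64  0.05  1.34 -0.04] t 1.2 F [-0.7 -0.   0.2]
shift [ 1.024 -0.52   0.007]
closing az -33.8
turn [-0.     0.001 -0.564]
```

Emit:
jog_arm(moves=[0.95,-0.5,0,0,0,-0.56,-1,0.95,-0.5,0,0,0,-0.56,-1,0.95,-0.5,0,0,0,-0.56,-1,0.95,-0.5,0,0,0,-0.56,-1,0.95,-0.5,0,0,0,-0.56,-1,0.95,-0.5,0,0,0,-0.56,-1,0.95,-0.5,0,0,0,-0.56,-1,0.95,-0.5,0,0,0,-0.56,-1])

```text
time: 2.2
position: [0.4927, -0.0226, 0.2223]
tool_rot: [2.227, 2.216, -0.001]
ft_force: [0.6, 0.2, -0.3]
grip_width: 0.005
grip_force: 0.0
```

Run:
```python
from h import *; from bench import ctrl
go(ctrl.get_state(),(.47,.184,.2),10)
```

```text
pos [ 0.4927 -0.0226  0.2223] q [ 0.6   0.01 -0.61  1.81  0.01  1.32 -0.01] t 2.2 F [ 0.6  0.2 -0.3]
shift [ 0.688 -0.079  0.074]
closing az -0.3
turn [-0.     0.001 -0.171]
```

Emit:
jog_arm(moves=[0.69,-0.08,0.07,0,0,-0.17,-1,0.69,-0.08,0.07,0,0,-0.17,-1,0.69,-0.08,0.07,0,0,-0.17,-1,0.69,-0.08,0.07,0,0,-0.17,-1,0.69,-0.08,0.07,0,0,-0.17,-1,0.69,-0.08,0.07,0,0,-0.17,-1,0.69,-0.08,0.07,0,0,-0.17,-1,0.69,-0.08,0.07,0,0,-0.17,-1])

```text
time: 3.2
position: [0.4695, 0.1857, 0.2016]
tool_rot: [2.019, 2.406, -0.0]
ft_force: [-0.8, -0.3, -1.0]
grip_width: 0.006
grip_force: 0.0
```

Run:
```python
from h import *; from bench import ctrl
s=ctrl.get_state(); d=ctrl.get_image("wrist")
go(s,(.47,.184,.106),10)
cv2.imwrite("pics/w1.png",d["pixels"][:,:,::-1])
T=np.eye(4);T[:3,:3]=R.from_rotvec(s["tool_rot"]).as_matrix();T[:3,3]=s["position"]; T=T@np.array(d["tool_from_camera"])
print(T.round(3),d["fx"],d["cx"],d["cy"])
for p in ([.47,.184,.103],[.47,.184,.09]):
    c=T[:3,:3].T@(np.array(p)-T[:3,3]); print(d["cx"]+d["fx"]*c[0]/-c[2], d["cy"]-d["fy"]*c[1]/-c[2])
```

```text
pos [0.4695 0.1857 0.2016] q [ 0.37  0.07 -0.82  1.81  0.06  1.28 -0.29] t 3.2 F [-0.8 -0.3 -1. ]
shift [-0.006  0.001  0.319]
closing az 10.0
turn [0. 0. 0.]
[[ 0.985 -0.165 -0.052  0.456]
 [ 0.173  0.939  0.298  0.269]
 [-0.    -0.302  0.953  0.364]
 [ 0.     0.     0.     1.   ]] 334.2895034793823 318.38035974821094 239.0243982105664
317.8770853312203 242.46652099144515
317.9027147810632 237.7414530716049
```

View pics/w1.png

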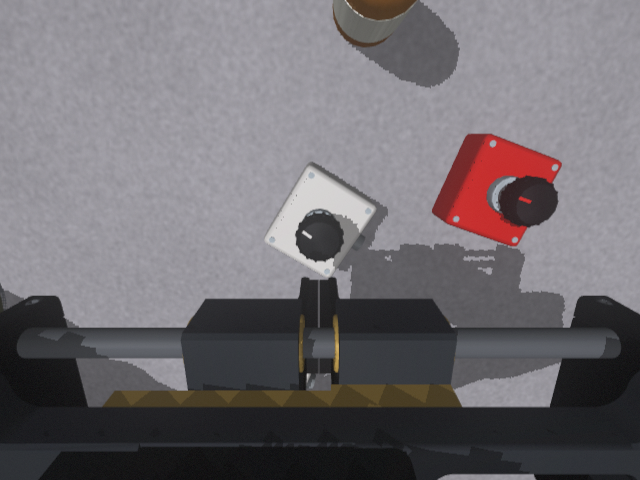

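The wrist view puts the head at about (320,236). My estimate projects to (318,238), so it holds to about 1 mm. Lowering to just above the dome.

Emit:
jog_arm(moves=[-0.005,0,0.2,0,0,0,-1,-0.005,0,0.25,0,0,0,-1,-0.005,0,0.28,0,0,0,-1,-0.005,0,0.3,0,0,0,-1,-0.005,0,0.31,0,0,0,-1,-0.005,0,0.315,0,0,0,-1,-0.005,0,0.315,0,0,0,-1,-0.005,0,0.315,0,0,0,-1])

```text
time: 4.25
position: [0.4695, 0.1856, 0.1073]
tool_rot: [2.016, 2.409, 0.0]
ft_force: [0.2, 0.3, -0.2]
grip_width: 0.008
grip_force: 0.0
```

Emit:
jog_arm(moves=[0,0,0.008,0,0,0,-1,0,0,0.014,0,0,0,-1,0,0,0.02,0,0,0,-1,0,0,0.026,0,0,0,-1,0,0,0.031,0,0,0,-1,0,0,0.035,0,0,0,-1,0,0,0.036,0,0,0,-1,0,0,0.036,0,0,0,-1])

```text
time: 5.25
position: [0.4695, 0.1856, 0.0971]
tool_rot: [2.016, 2.409, -0.0]
ft_force: [-2.9, -1.6, 9.4]
grip_width: 0.003
grip_force: 4.9
```

Emit:
jog_arm(moves=[0,0,0.002,0,0,0,-1,0,0,0.003,0,0,0,-1,0,0,0.004,0,0,0,-1,0,0,0.004,0,0,0,-1,0,0,0.004,0,0,0,-1,0,0,0.004,0,0,0,-1,0,0,0.004,0,0,0,-1,0,0,0.004,0,0,0,-1])

```text
time: 6.25
position: [0.4696, 0.1857, 0.0969]
tool_rot: [2.016, 2.408, -0.001]
ft_force: [-5.2, -1.8, 17.3]
grip_width: 0.005
grip_force: 8.7
```

Force rises to 17 N with no further travel at 97 mm, so it is on the hard stop. Lifting off and opening the fingers.

Emit:
jog_arm(moves=[0,0,-0.04,0,0,0,-1,0,0,-0.15,0,0,0,1,0,0,-0.22,0,0,0,1,0,0,-0.22,0,0,0,1,0,0,-0.22,0,0,0,1,0,0,-0.22,0,0,0,1,0,0,-0.22,0,0,0,1,0,0,-0.22,0,0,0,1])

```text
time: 7.25
position: [0.4691, 0.1855, 0.1607]
tool_rot: [-2.016, -2.409, 0.001]
ft_force: [1.0, 0.2, -0.7]
grip_width: 0.718
grip_force: 0.0
```

Run:
```python
from h import *; from bench import ctrl
s=ctrl.get_state(); go(s,(.47,.184,.063),10); print(s["grip_width"])
d=ctrl.get_image("side"); c=blob(d["pixels"],(269,302),22,0,70); print(c[0],c[1])
cv2.imwrite("pics/s2.png",cv2.resize(d["pixels"][230:380,180:380],None,fx=3,fy=3)[:,:,::-1])
```

```text
pos [0.4691 0.1855 0.1607] q [ 0.36  0.11 -0.83  1.86  0.09  1.2  -0.32] t 7.25 F [ 1.   0.2 -0.7]
shift [-0.006  0.002  0.326]
closing az 10.2
turn [-0.001 -0.     0.003]
0.7176690188350126
[269.08415842 304.77557756] [255 291  29  28 606]
```

View pics/s2.png

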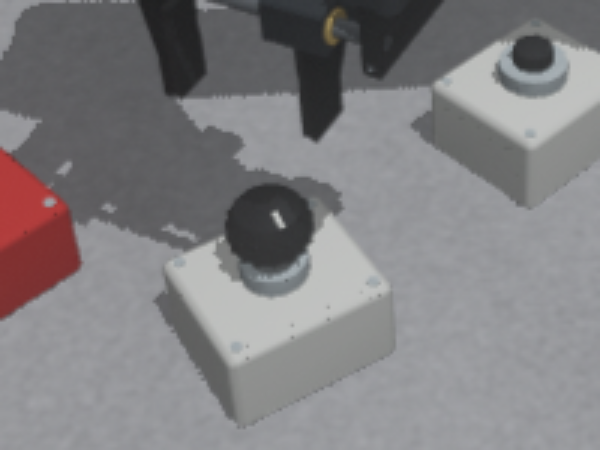

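The head's blob is 2 px lower in the side view, so it stayed latched down. Lowering the open fingers around the head.

Emit:
jog_arm(moves=[-0.006,0,0.05,0,0,0,1,-0.006,0,0.14,0,0,0,1,-0.006,0,0.22,0,0,0,1,-0.006,0,0.27,0,0,0,1,-0.006,0,0.3,0,0,0,1,-0.006,0,0.32,0,0,0,1,-0.006,0,0.323,0,0,0,1,-0.006,0,0.323,0,0,0,1])

```text
time: 8.3
position: [0.47, 0.1839, 0.0646]
tool_rot: [2.016, 2.409, 0.001]
ft_force: [-1.1, 0.3, 0.4]
grip_width: 0.998
grip_force: 0.0
```

Emit:
jog_arm(moves=[0,0,0,0,0,0,-1,0,0,0,0,0,0,-1,0,0,0,0,0,0,-1,0,0,0,0,0,0,-1,0,0,0,0,0,0,-1,0,0,0,0,0,0,-1,0,0,0,0,0,0,-1,0,0,0,0,0,0,-1], newtons=20)

```text
time: 9.3
position: [0.4703, 0.1839, 0.0643]
tool_rot: [2.016, 2.408, 0.002]
ft_force: [3.6, -0.1, -1.0]
grip_width: 0.45
grip_force: 20.0
```

The opening is 39 mm, so the fingers are on the head. Turning clockwise while rising 6 mm over 60°.

Emit:
jog_arm(moves=[0,0,-0.0025,0,0,0.125,-1,0,0,-0.005,0,0,0.25,-1,0,0,-0.0075,0,0,0.375,-1,0,0,-0.01,0,0,0.5,-1,0,0,-0.0125,0,0,0.625,-1,0,0,-0.015,0,0,0.75,-1,0,0,-0.0175,0,0,0.875,-1,0,0,-0.02,0,0,1.0,-1])

```text
time: 10.3
position: [0.4703, 0.1839, 0.0701]
tool_rot: [-2.953, -1.072, -0.002]
ft_force: [4.0, 0.8, -3.7]
grip_width: 0.447
grip_force: 20.0
```

Emit:
jog_arm(moves=[0,0,0,0,0,0.02,-1,0,0,0,0,0,0.04,-1,0,0,0,0,0,0.06,-1,0,0,0,0,0,0.08,-1,0,0,0,0,0,0.1,-1,0,0,0,0,0,0.1,-1,0,0,0,0,0,0.1,-1,0,0,0,0,0,0.1,-1])

```text
time: 11.3
position: [0.4698, 0.1836, 0.0702]
tool_rot: [3.003, 0.922, 0.0]
ft_force: [2.8, -2.3, 0.5]
grip_width: 0.446
grip_force: 20.0
```

Run:
```python
from h import *; from bench import ctrl
s=ctrl.get_state(); go(s,(.47,.184,.16)); print(s["torque"],s["grip_width"],s["grip_force"])
```

```text
pos [0.4698 0.1836 0.0702] q [ 0.18  0.2  -0.66  1.96  0.14  1.02 -1.52] t 11.3 F [ 2.8 -2.3  0.5]
shift [ 0.001 -0.    -0.299]
closing az -55.9
turn [ 0. -0.  0.]
[-0.29118777 -0.78077108  0.14556868] 0.4461534206271559 20.0001134260674
```

Emit:
jog_arm(moves=[0,0,0,0,0,0.03,-1,0,0,0,0,0,0.06,-1,0,0,0,0,0,0.09,-1,0,0,0,0,0,0.12,-1,0,0,0,0,0,0.15,-1,0,0,0,0,0,0.15,-1,0,0,0,0,0,0.15,-1,0,0,0,0,0,0.15,-1])

```text
time: 12.3
position: [0.4697, 0.1838, 0.0702]
tool_rot: [3.066, 0.684, 0.0]
ft_force: [3.4, -1.8, 2.4]
grip_width: 0.451
grip_force: 20.0
```

Run:
```python
from h import *; from bench import ctrl
s=ctrl.get_state(); go(s,(.47,.184,.16)); print(s["torque"],s["grip_width"],s["grip_force"])
```

```text
pos [0.4697 0.1838 0.0702] q [ 0.17  0.2  -0.64  1.96  0.14  1.02 -1.67] t 12.3 F [ 3.4 -1.8  2.4]
shift [ 0.001 -0.    -0.299]
closing az -64.9
turn [ 0. -0.  0.]
[-0.39658247 -0.73772167  0.25133908] 0.4507716536078085 20.000242352616624
```

The resisting torque climbed to 0.25 N m, well above the 0.1 N m turning torque, so it is at the hard stop. Releasing, then lifting clear.

Emit:
jog_arm(moves=[0,0,0,0,0,0,1,0,0,0,0,0,0,1,0,0,0,0,0,0,1,0,0,0,0,0,0,1,0,0,0,0,0,0,1,0,0,0,0,0,0,1,0,0,0,0,0,0,1,0,0,0,0,0,0,1])

```text
time: 13.3
position: [0.4696, 0.1838, 0.0701]
tool_rot: [3.066, 0.684, 0.0]
ft_force: [-0.0, 0.4, -0.3]
grip_width: 1.002
grip_force: 0.0
```

Emit:
jog_arm(moves=[0,0,-0.1,0,0,0,1,0,0,-0.25,0,0,0,1,0,0,-0.4,0,0,0,1,0,0,-0.5,0,0,0,1,0,0,-0.5,0,0,0,1,0,0,-0.5,0,0,0,1,0,0,-0.5,0,0,0,1,0,0,-0.5,0,0,0,1])

```text
time: 14.3
position: [0.4691, 0.1836, 0.2191]
tool_rot: [-3.066, -0.684, 0.003]
ft_force: [0.2, 0.3, 0.0]
grip_width: 1.0
grip_force: 0.0
```

Run:
```python
from h import *; from bench import ctrl
s=ctrl.get_state(); d=ctrl.get_image("wrist"); e=ctrl.get_image("side")
print(s["time"],s["position"])
c=blob(e["pixels"],(269,302),22,0,70); print(c[0],c[1])
# mark azimuth now vs start
T=np.eye(4);T[:3,:3]=R.from_rotvec(s["tool_rot"]).as_matrix();T[:3,3]=s["position"]; T=T@np.array(d["tool_from_camera"])
def az(p,d,T,c,r,thr):
    g=p.min(2).astype(np.uint8); k=np.zeros_like(g); cv2.circle(k,c,r,255,-1)
    P=np.argwhere((g>thr)&(k>0))[:,::-1]
    w=np.array([plane(*ray(d,q,T),.1)[:2] for q in P]); m=w.mean(0); print(len(P),m,"mark az",np.degrees(np.arctan2(*(m-[.47,.184])[::-1])))
C=T[:3,:3].T@(np.array([.47,.184,.1])-T[:3,3]); u=(int(d["cx"]-d["fx"]*C[0]/C[2]),int(d["cy"]+d["fy"]*C[1]/C[2])); print(u)
az(d["pixels"],d,T,u,16,110)
o=cv2.imread("pics/side0.png")[:,:,::-1]; az(o,e,None,(270,300),10,130); az(e["pixels"],e,None,(270,300),10,130)
a=cv2.resize(d["pixels"][max(u[1]-60,0):u[1]+60,u[0]-60:u[0]+60],(400,400)); b=cv2.resize(e["pixels"][260:360,220:320],(400,400))
cv2.imwrite("pics/f.png",np.hstack([a,b])[:,:,::-1])
```

```text
14.3 [0.46908384 0.18360048 0.2190828 ]
[268.94850498 302.15116279] [255 289  28  28 602]
(318, 232)
29 [0.46878378 0.19524275] mark az 96.17413582258317
9 [0.45905836 0.18754059] mark az 162.06902188381284
10 [0.46932083 0.19449518] mark az 93.70262003660092
```

View pics/f.png

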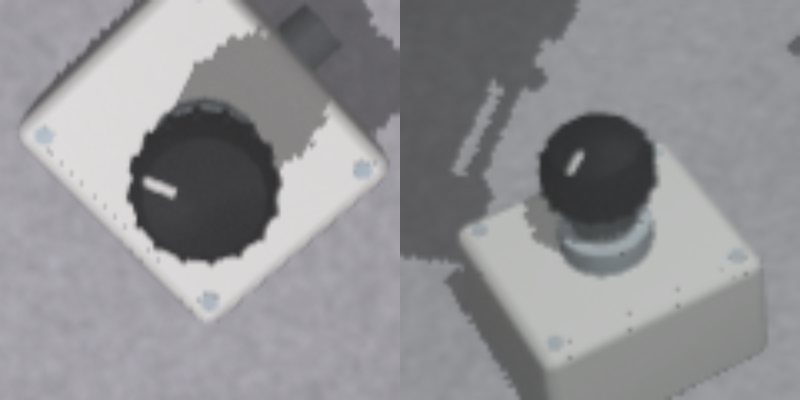

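The mark moved from about azimuth 162° to about 95°, clockwise to the stop within measuring error. The head is back at its raised pixel height (row 289), and the robot is clear.

```bash
python3 -c "
from bench import ctrl
print(ctrl.close_job())"
```

```text
the job is handed in; nothing more can be done
None
```

The emergency stop was pressed to its latch at 97 mm, turned clockwise to its hard stop so it stands up again, and released. The call button, dial and look-alikes weren't touched, and the job is handed in at about 14 s.

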